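# Weigh the toner bottles on the two-pan balance

## Robot

A 7-joint arm with a two-finger parallel gripper is mounted at the origin on a cart in front of the work surface, level with it; the furniture and walls round the work are solid. World frame = base frame: x ahead of the robot, y to its left, z up, the work surface at z = 0. Lengths are in m, angles in degrees, forces in N, time in s.
With the tool pointing down it reaches from about 0.425 to 0.875 m from the base axis. Payload 4.7 kg.
Tool frame: the origin (TCP) lies on the centre line of the jaws, within the pads' length; the fingertips stand 19 mm ahead of it and the grasp point (between the pads) is the TCP; z points along the fingers, y is the line along which they close (so a half turn about z gives the same grasp; the last joint's range is limited). The gripper opens to 87 mm and grips with 3 to 60 N. Pads are 19 mm wide; open, the fingers measure 117 mm over their backs; the gripper's body (75 mm by 190 mm) begins 51 mm behind the grasp point.
Start: joints at [72.657, 18.392, -4.016, 83.108, 1.295, 78.541, -3.26], TCP at [0.202, -0.618, 0.242] pointing down, gripper open.
Joint ranges: [-163.93, 163.93], [-17.29, 119.83], [-79.2, 71.16], [3.27, 140.29], [-89.18, 269.18], [5.43, 117.66], [-154.24, 154.24]. Speed limits (degrees/s): [147.25, 147.25, 180, 180, 180, 180, 180].

## Interface

Orientations are given as [roll, pitch, yaw] about the fixed x, y, z axes, in that order (R = Rz(yaw) Ry(pitch) Rx(roll)).
In Python, from cell import env, imaging gives the robot as it stands.
- The arm moves only by the shell command python3 -m crank 'ROWS' [OPENING] [FORCE]. ROWS is JSON, a list of rows, each an object of numbers: "x", "y", "z": the shift along the tool's x, y, z in m; "turn": the turn about the tool's z in rad. In form: [{"x": .., "y": .., "z": .., "turn": ..}, ...]. A call has 1 to 12 rows; each row is the pose to reach, as a shift and turn from the pose commanded when the call began, along the tool's axes at that moment; what a row does not reach only later rows make up. A row lasts 1/8 s, in which the tool goes at most 62.5 mm and 10.7 degrees, less where a joint would pass 70% of its speed; a pose out of reach is approached as far as the arm can. A call with a gripper value outside its range is refused whole. OPENING is the finger opening in m, from 0 to 0.087, set as the call begins (- or left out, the last holds). The fingers move at their own pace and stop on an object; FORCE is the grip in N (left out, the last holds). Time passes only in rows, so rows that repeat a pose let the fingers close. It gives the time, the measured TCP pose, the force, the opening and the grip force at its end, in the units of the state.
- env.get_obs(): the state, without advancing time (a new reading comes with each control period).
- imaging.read_camera(name): name is "scene" or "top" or "wrist"; returns the picture (384x512x3 uint8, red, green, blue); there is no depth.
- imaging.get_calibration(name): a dict with "camera_matrix" (3x3 intrinsics, pixels), "position" and "attitude" of the camera in the world. Camera axes: x right, y up, looking along -z (the intrinsics and any distortion apply to the point x, -y, -z); pixel columns grow to the right and rows downward; lengths in m; the calibration is good to about 2 mm. The wrist camera is an equidistant fisheye: a pixel r from the principal point sees the ray r / f radians off the axis. A picture is of the moment at which its call begins: read the wrist's pose just before it. get_calibration takes no time and is no camera call; for the wrist camera it gives the pose at the moment of the call.
- env.sign_off(): hands the job in; it is judged then, once.
The state is a dict: "time_s": time; "qpos": joint angles; "joint_velocities": joint speeds; "effort": joint torques, N m; "tool_pos": TCP position; "tool_rot": TCP orientation; "force": force on the tool from outside, world axes, zero at the start; "wrist_torque": the same for the moment, N m; "grip_width": finger opening in m; "grasp_force": force on a finger pad.
Only numpy, scipy, OpenCV 4.12 (cv2) and the standard library are available. Lean on these libraries where they do the work, as an engineer would, in place of code of your own. Each camera call takes 0.05 s, during which the arm holds its last target. There are 200 camera calls.

## Task

First turn the balance's selector knob to its three-dot mark, which frees the beam. Then take the two or three small black-capped dropper bottles that stand just behind the balance (not those in the row along the wall), stand every one of them upright in the left pan and put weights into the right pan only, until the beam comes to rest level with your hand off it; with that load left in the pans, turn the knob back to the one-dot mark to lock the beam. Do not tip a bottle over, and leave the black marker, the loose tin lid and the masking tape roll where they lie.

Things in the scene. Friction and masses are not known exactly. Their poses are not given: they have to be found in the camera images.
- balance: fixed two-pan balance: grey base 120 x 440 x 16 mm, origin on the worktop under the beam's pivot, x away from the robot, y to its left. Pans centred at y = +115 (left) and -115 mm (right), selector knob at y = -240 mm. Between the pans a thin pointer on the beam stands before an index plate 60 mm wide, up to 150 mm high, with a long centre mark: pointer on it = level
- mix_can: fixed big mixing can on the left of the worktop, about 230 mm wide and 370 mm tall, origin at its foot: an obstacle
- beam (a joint): tilt of the balance beam, rad; 0 = level, positive = left pan low (pointer leans left), negative = right pan low; stops at +-0.2. While the beam is free it settles within about 1 s at a tilt proportional to the difference of the loads: 0.04 rad per 100 g, wherever in the pans they stand; so 0.2 means 500 g or more
- selector (a joint): angle of the selector knob, rad, growing clockwise seen from above; click stops at 0 (one dot: beam locked level by pads that rise under the pans), 0.7 (two dots: beam half free, tilt limited to about 0.11) and 1.4 (three dots: beam quite free). Starts between one and two dots. Takes up to about 0.15 N m to pass a click; end stops just beyond the outer stops
- selector_grip (a point): point on the knob's upright axis at the height to grip, 58 mm above the worktop. The knob is a bar grip 44 mm long, 14 mm thick, its top at 68 mm, on a 44 mm disc whose top is at 38 mm. The point turns with the knob: its x runs along the bar, the white index line is at its -x end; at two dots that end points along the balance's -x
- pan_left_floor (a point): centre of the upper face of the left pan's floor, 80 mm above the worktop when level; moves up and down with the pan (23 mm either way) and the pan stays horizontal. The pan is a steel tray 170 (along the balance's x) x 110 mm with a rim 9 mm high and 3 mm thick round it; axes as the balance's
- pan_right_floor (a point): the same for the right pan
- toner1: small round plastic dropper bottle with a black nozzle cap, 106 mm high in all; the round body is 41 mm across up to a height of about 70 mm, below the shoulder (grasp it there). Its weight is not known beforehand: within 5 per cent of either 100 g or 200 g. Origin: centre of its underside, z up. It may be absent
- toner2: small round plastic dropper bottle with a black nozzle cap, 110 mm high in all; the round body is 41 mm across up to a height of about 74 mm, below the shoulder (grasp it there). Its weight is not known beforehand: within 5 per cent of either 100 g or 200 g. Origin: centre of its underside, z up. It may be absent
- toner3: small round plastic dropper bottle with a black nozzle cap, 114 mm high in all; the round body is 41 mm across up to a height of about 78 mm, below the shoulder (grasp it there). Its weight is not known beforehand: within 5 per cent of either 100 g or 200 g. Origin: centre of its underside, z up. It may be absent
- weight_100a: loose steel weight of 100 g: an upright turned cylinder 26 mm across and 24 mm high, with a round grip knob 17 mm across and 12 mm tall above it from 28 to 40 mm (narrow neck between). Origin: centre of its underside, z up
- weight_200a: loose steel weight of 200 g: an upright turned cylinder 32 mm across and 32 mm high, with a round grip knob 17 mm across and 12 mm tall above it from 36 to 48 mm (narrow neck between). Origin: centre of its underside, z up
- weight_200b: loose steel weight of 200 g: an upright turned cylinder 32 mm across and 32 mm high, with a round grip knob 17 mm across and 12 mm tall above it from 36 to 48 mm (narrow neck between). Origin: centre of its underside, z up
- weight_100b: loose steel weight of 100 g: an upright turned cylinder 26 mm across and 24 mm high, with a round grip knob 17 mm across and 12 mm tall above it from 28 to 40 mm (narrow neck between). Origin: centre of its underside, z up
- marker_black: bystander: black marker pen, 140 mm long along its y, 16 mm thick, lying on the worktop; leave alone
- tin_lid: bystander: loose round tin lid, 93 mm across, 7 mm high, lying on the worktop; leave alone
- tape_masking: bystander: roll of masking tape lying flat, 96 mm across, 25 mm high; leave alone

How it is judged (in metres and radians):
On the way, in this order (a step that is already met when the one before it is completed fails the run):
1. the selector knob is turned to the three-dot mark (beam free) (value of joint selector above 1.25 rad), for 0.2 s.
2. with the knob at three dots and the robot's hand off, every bottle stands upright in the left pan, no weight is in the left pan, and the beam rests level (value of joint selector above 1.25 rad and contact force between the fingers and anything else below 0.1 N and x of toner1 in the frame of pan_left_floor between -0.08 and 0.08 m and y of toner1 in the frame of pan_left_floor between -0.05 and 0.05 m and z of toner1 in the frame of pan_left_floor between -0.006 and 0.008 m and angle between each of toner1, toner2, toner3's own z axis and vertical below 0.15 rad and x of toner2 in the frame of pan_left_floor between -0.08 and 0.08 m and y of toner2 in the frame of pan_left_floor between -0.05 and 0.05 m and z of toner2 in the frame of pan_left_floor between -0.006 and 0.008 m and x of toner3 in the frame of pan_left_floor between -0.08 and 0.08 m and y of toner3 in the frame of pan_left_floor between -0.05 and 0.05 m and z of toner3 in the frame of pan_left_floor between -0.006 and 0.008 m and (y of weight_100a in the frame of balance below 0.03 m or horizontal distance between weight_100a and pan_left_floor above 0.13 m) and (y of weight_200a in the frame of balance below 0.03 m or horizontal distance between weight_200a and pan_left_floor above 0.13 m) and (y of weight_200b in the frame of balance below 0.03 m or horizontal distance between weight_200b and pan_left_floor above 0.13 m) and (y of weight_100b in the frame of balance below 0.03 m or horizontal distance between weight_100b and pan_left_floor above 0.13 m) and value of joint beam between -0.02 and 0.02 rad and velocity of joint beam between -0.03 and 0.03 rad/s), for 0.8 s.
3. the selector knob is turned back to the one-dot mark (beam locked) (value of joint selector below 0.15 rad), for 0.2 s.
At the end, for the whole second after the job is handed in: knob at one dot (within 0.15 rad), every bottle present standing upright (within 0.15 rad) on the floor of the left pan, weights only in the right pan or on the worktop, beam level within 0.02 rad (50 g), all at rest (value of joint selector below 0.15 rad and x of toner1 in the frame of pan_left_floor between -0.08 and 0.08 m and y of toner1 in the frame of pan_left_floor between -0.05 and 0.05 m and z of toner1 in the frame of pan_left_floor between -0.006 and 0.008 m and angle between each of toner1, toner2, toner3's own z axis and vertical below 0.15 rad and x of toner2 in the frame of pan_left_floor between -0.08 and 0.08 m and y of toner2 in the frame of pan_left_floor between -0.05 and 0.05 m and z of toner2 in the frame of pan_left_floor between -0.006 and 0.008 m and x of toner3 in the frame of pan_left_floor between -0.08 and 0.08 m and y of toner3 in the frame of pan_left_floor between -0.05 and 0.05 m and z of toner3 in the frame of pan_left_floor between -0.006 and 0.008 m and (y of weight_100a in the frame of balance below 0.03 m or horizontal distance between weight_100a and pan_left_floor above 0.13 m) and (y of weight_200a in the frame of balance below 0.03 m or horizontal distance between weight_200a and pan_left_floor above 0.13 m) and (y of weight_200b in the frame of balance below 0.03 m or horizontal distance between weight_200b and pan_left_floor above 0.13 m) and (y of weight_100b in the frame of balance below 0.03 m or horizontal distance between weight_100b and pan_left_floor above 0.13 m) and value of joint beam between -0.02 and 0.02 rad and linear speed of each of toner1, toner2, toner3, weight_100a, weight_200a, weight_200b, weight_100b below 0.03 m/s); the robot touches nothing.
It fails at once if a bottle is tipped over (angle between any of toner1, toner2, toner3's own z axis and vertical above 0.8 rad).
It fails at once if a bystander is pushed more than 6 cm (distance of any of marker_black, tin_lid, tape_masking from where it was at the start of the episode above 0.06 m).
Of toner1, toner2, toner3 only 2 to 3 are there at a start; the rules pass over those that are not, and their reading is None.
At some moment in a run one of weight_100a, weight_200a, weight_200b, weight_100b may be knocked a few centimetres aside while the robot is not near it.
It also fails if it takes over 210 s, if anything falls off the work surface, if the arm or the gripper's body presses on something with over 40 N, if the wrist force passes 120 N, or if a joint passes its speed limit or range.

## Working session

There is one attempt and no reset: what is moved stays moved. The work goes in short steps, Python scripts to look and compute and a shell command to move; the robot and the scene stay as the last step left them, time stands still between calls to the robot, and variables do not carry over. Pictures are saved under pics/ and viewed, at most 16 in all, crops included, and the job is handed in when it is done.

```bash
mkdir -p pics; ls
python3 - <<'E'
from cell import env, imaging
import cv2,numpy as np
o=env.get_obs();print(o['time_s'],o['tool_pos'],o['tool_rot'],o['grip_width'])
for n in ("scene","top"):
    im=imaging.read_camera(n);c=imaging.get_calibration(n);print(n,c)
    cv2.imwrite(f"pics/{n}0.png",cv2.resize(im[:,:,::-1],(800,600),interpolation=cv2.INTER_CUBIC))
    cv2.imwrite(f"pics/{n}0raw.png",im[:,:,::-1])
E
```

```text
pics
0.0 [ 0.20226433 -0.61719342  0.24045007] [-1.79891091e+02  6.11573269e-03  1.81516056e+01] 0.08709552550432755
scene {'camera_matrix': array([[423.60908184,   0.        , 258.71038518],
       [  0.        , 423.60908184, 191.95726335],
       [  0.        ,   0.        ,   1.        ]]), 'position': array([-0.14631813, -0.92585683,  1.30753595]), 'attitude': array([ 42.89980696,   0.58522666, -36.26331168])}
top {'camera_matrix': array([[362.6598593 ,   0.        , 261.51935947],
       [  0.        , 362.6598593 , 192.11901465],
       [  0.        ,   0.        ,   1.        ]]), 'position': array([0.24828284, 0.00354753, 1.48950387]), 'attitude': array([ 10.95307756,   0.54962097, -88.86540791])}
```

View pics/scene0.png

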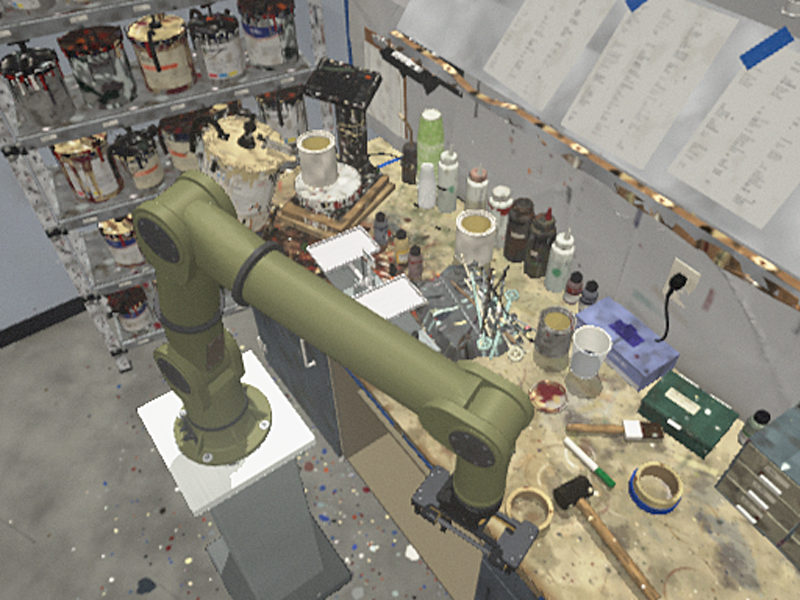

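View pics/top0.png

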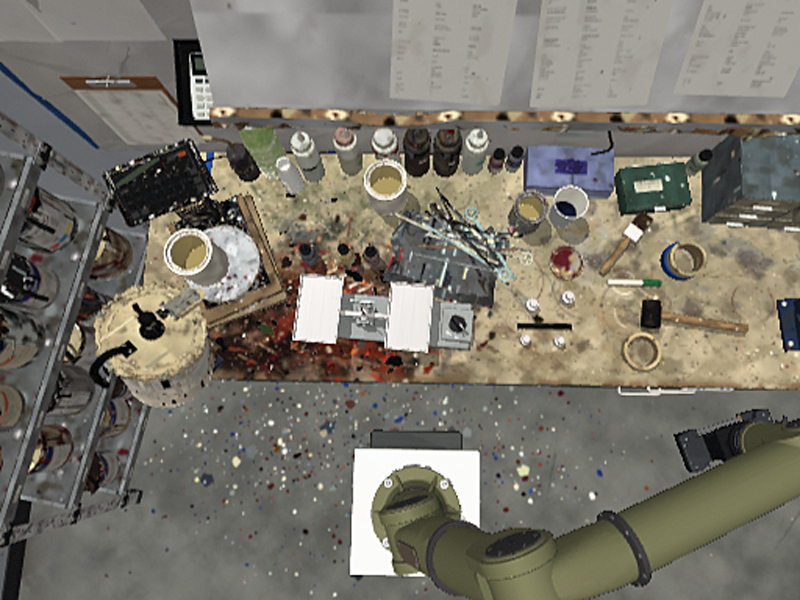

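The top view shows three dropper bottles at about (308,255), (345,255) and (372,255). The pans are at (318,308) and (410,316), the knob at (458,325), and four weights at (533,304), (568,298), (525,341), (559,341), with the black marker between them at (545,326). I'll zoom in on that area next.

```bash
cat > h.py <<'E'
import numpy as np, cv2
from cell import env, imaging
from scipy.spatial.transform import Rotation as R
def cal(n):
    c=imaging.get_calibration(n); return c['camera_matrix'],np.array(c['position']),R.from_euler('xyz',c['attitude'],degrees=True).as_matrix()
def toplane(n,uv,z,c=None):
    K,p,A=c or cal(n); x=(uv[0]-K[0,2])/K[0,0]; y=(uv[1]-K[1,2])/K[1,1]
    if n=='wrist':
        r=np.hypot(x,y); s=np.tan(r)/r if r>1e-9 else 1; x*=s;y*=s
    d=A@np.array([x,-y,-1]); return p+d*(z-p[2])/d[2]
def proj(n,P,c=None):
    K,p,A=c or cal(n); q=A.T@(np.array(P)-p); x,y=q[0]/-q[2],-q[1]/-q[2]
    if n=='wrist':
        r=np.hypot(x,y); s=np.arctan(r)/r; x*=s;y*=s
    return np.array([K[0,0]*x+K[0,2],K[1,1]*y+K[1,2]])
def tool(P,o=None):
    "shift of world point P from present TCP, in tool axes"
    o=o or env.get_obs(); return R.from_euler('xyz',o['tool_rot'],degrees=True).as_matrix().T@(np.array(P)-o['tool_pos'])
E
python3 - <<'E'
from h import *
s=1.5625
for nm,uv,z in [('t1',(308,247),.106),('t2',(345,247),.11),('t3',(372,250),.114),('panL',(319,309),.085),('panR',(410,317),.085),('knob',(458,324),.068),('w1',(533,304),.04),('w2',(568,298),.04),('w3',(525,341),.04),('w4',(559,341),.04),('mk',(545,326),.01)]:
    print(nm,toplane('top',np.array(uv)/s,z).round(3))
im=cv2.imread('pics/top0raw.png')
cv2.imwrite('pics/crop1.png',cv2.resize(im[145:235,180:380],(800,360),interpolation=cv2.INTER_CUBIC))
E
```

```text
t1 [0.649 0.28  0.106]
t2 [0.649 0.186 0.11 ]
t3 [0.641 0.117 0.114]
panL [0.493 0.248 0.085]
panR [0.477 0.018 0.085]
knob [ 0.464 -0.104  0.068]
w1 [ 0.524 -0.3    0.04 ]
w2 [ 0.542 -0.391  0.04 ]
w3 [ 0.427 -0.278  0.04 ]
w4 [ 0.429 -0.365  0.04 ]
mk [ 0.472 -0.337  0.01 ]
```

View pics/crop1.png

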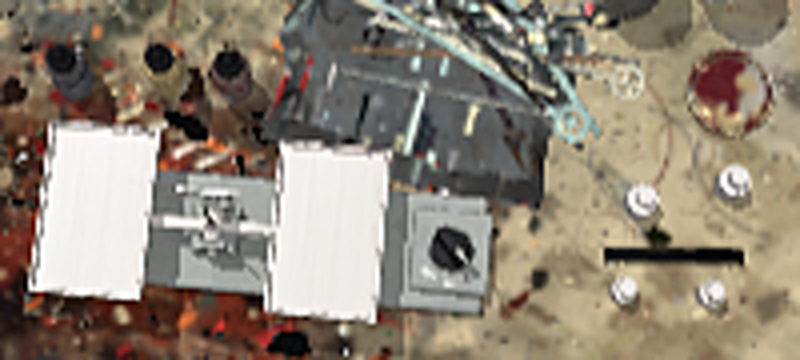

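Run:
```python
from h import *
f=lambda u:np.array(u)/4+[180-.375,145-.375]
for nm,uv,z in [('t1',(66,55),.108),('t2',(160,55),.108),('t3',(229,63),.108),('panL',(95.5,210),.089),('panR',(327.5,232),.089),('knob',(452,248),.068),('w1',(643,200),.042),('w2',(735,182),.042),('w3',(625,290),.042),('w4',(712,294),.042),('mk',(674,256),.01)]:
    print(nm,toplane('top',f(uv),z).round(4))
c=cal('scene')
for P in [(.649,.28,0.1),(.649,.186,.1),(.641,.117,.1)]: print(proj('scene',P)*1.5625)
print('tool shift to (.5,-.1,.3)',tool((.5,-.1,.30)))
```

```text
t1 [0.6467 0.2836 0.108 ]
t2 [0.6483 0.1905 0.108 ]
t3 [0.6413 0.1219 0.108 ]
panL [0.4949 0.2499 0.089 ]
panR [0.4772 0.0216 0.089 ]
knob [ 0.4668 -0.1017  0.068 ]
w1 [ 0.5235 -0.2967  0.042 ]
w2 [ 0.5438 -0.3902  0.042 ]
w3 [ 0.4315 -0.2767  0.042 ]
w4 [ 0.4291 -0.3635  0.042 ]
mk [ 0.4716 -0.3338  0.01  ]
[383.08869666 216.83782612]
[402.75644826 234.56181872]
[415.54377213 249.45002626]
tool shift to (.5,-.1,.3) [ 0.44403571 -0.39884721 -0.05882038]
```

```bash
python3 -m crank '[{"x":0.05,"y":-0.03,"z":-0.02},{"x":0.1,"y":-0.06,"z":-0.04},{"x":0.15,"y":-0.09,"z":-0.06},{"x":0.2,"y":-0.12,"z":-0.06},{"x":0.25,"y":-0.15,"z":-0.06},{"x":0.3,"y":-0.18,"z":-0.06},{"x":0.35,"y":-0.22,"z":-0.06},{"x":0.35,"y":-0.22,"z":-0.06},{"x":0.35,"y":-0.22,"z":-0.06}]' 0.087 20
python3 - <<'E'
from h import *
o=env.get_obs();print(o['tool_pos'],o['tool_rot'],o['qpos'])
c=cal('wrist'); im=imaging.read_camera('wrist'); np.save('wc1.npy',np.array(c,dtype=object),allow_pickle=True); print(c)
cv2.imwrite('pics/w1.png',cv2.resize(im[:,:,::-1],(800,600),interpolation=cv2.INTER_CUBIC))
for P in [(.5235,-.2967,.04),(.5438,-.3902,.04),(.4315,-.2767,.04),(.4291,-.3635,.04),(.467,-.102,.068)]: print(proj('wrist',P,c)*1.5625)
E
```

```text
[ 0.20229158 -0.61724396  0.24054386] [-1.79900531e+02  7.30060830e-03  1.81533173e+01] [72.65658625 18.43754544 -4.01508493 83.16745044  1.29686185 78.5398048
 -3.25963499]invalid input
Traceback (most recent call last):
ValueError: could not broadcast input array from shape (3,3) into shape (3,)
```

```bash
python3 -m crank '[{"x":0.05,"y":-0.03,"z":-0.02,"turn":0},{"x":0.1,"y":-0.06,"z":-0.04,"turn":0},{"x":0.15,"y":-0.09,"z":-0.06,"turn":0},{"x":0.2,"y":-0.12,"z":-0.06,"turn":0},{"x":0.25,"y":-0.15,"z":-0.06,"turn":0},{"x":0.3,"y":-0.18,"z":-0.06,"turn":0},{"x":0.35,"y":-0.22,"z":-0.06,"turn":0},{"x":0.35,"y":-0.22,"z":-0.06,"turn":0},{"x":0.35,"y":-0.22,"z":-0.06,"turn":0}]' 0.087 20
python3 - <<'E'
from h import *
o=env.get_obs();print(o['tool_pos'],o['tool_rot'],o['qpos'])
c=cal('wrist'); im=imaging.read_camera('wrist'); print(c)
cv2.imwrite('pics/w1.png',cv2.resize(im[:,:,::-1],(800,600),interpolation=cv2.INTER_CUBIC))
for P in [(.5235,-.2967,.04),(.5438,-.3902,.04),(.4315,-.2767,.04),(.4291,-.3635,.04),(.467,-.102,.068)]: print(proj('wrist',P,c)*1.5625)
E
```

```text
time_s: 1.27
tool_pos: [0.4662, -0.2997, 0.3013]
tool_rot: [180.0, 0.1, 18.2]
force: [-0.7, -0.6, 0.7]
grip_width: 0.0871
grasp_force: 0.0
[ 0.46624131 -0.2997408   0.30131519] [1.79986809e+02 5.40185360e-02 1.81828540e+01] [ 48.33925444   6.39520767 -19.98184897  91.0426182    2.24657976
  82.97710366 -43.62102623]
(array([[297.31863964,   0.        , 252.27612758],
       [  0.        , 297.31863964, 193.0177367 ],
       [  0.        ,   0.        ,   1.        ]]), array([ 0.53962473, -0.27469573,  0.44357785]), array([[ 3.12555730e-01,  9.11027855e-01,  2.68955691e-01],
       [-9.49899297e-01,  2.99911911e-01,  8.80009754e-02],
       [-4.91675559e-04, -2.82986031e-01,  9.59123905e-01]]))
[412.79783358 193.88501954]
[519.62805763 207.55721161]
[358.90139931 284.77974742]
[448.62544211 315.87137751]
[178.13972253 195.15058367]
```

View pics/w1.png

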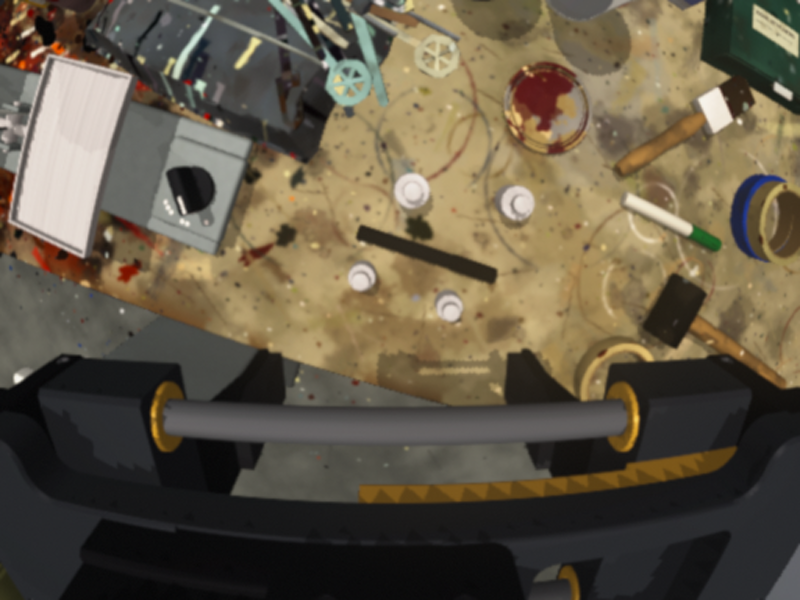

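Back weights (412,188), (517,202) are larger, so they are the 200s. The front ones (362,277), (449,306) are the 100s. The knob is at (190,190), and I'll crop it to see the bar.

Run:
```python
import cv2
im=cv2.imread('pics/w1.png'); cv2.imwrite('pics/k1.png',cv2.resize(im[100:260,130:260],(520,640)[:1]+(600,) if 0 else (488,600),interpolation=cv2.INTER_CUBIC))
```

```text
(no output)
```

View pics/k1.png

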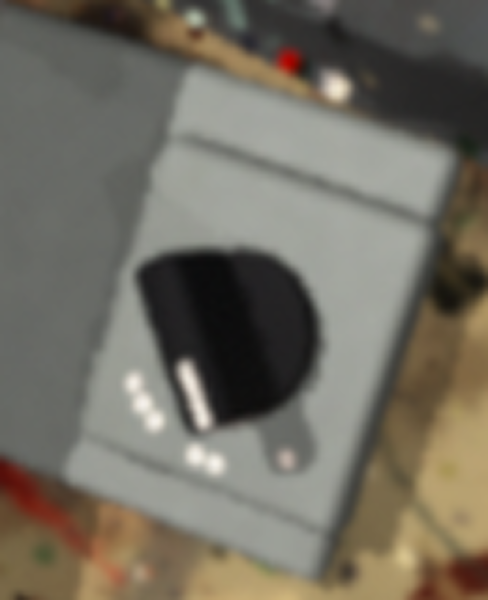

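Run:
```python
from h import *
c=cal('wrist')
g=lambda u:(np.array(u)/3.75+[130,100])/1.5625
a=toplane('wrist',g((185,362)),.068,c);b=toplane('wrist',g((205,428)),.068,c);e=toplane('wrist',g((160,262)),.068,c)
print(a,b,e,(b+e)/2)
v=a-b; print('yaw knob x',np.degrees(np.arctan2(v[1],v[0]))); v=e-b;print(np.degrees(np.arctan2(v[1],v[0])),np.linalg.norm(v))
pr=toplane('wrist',(86/1.5625,157/1.5625) ,.089,c)
cs=[toplane('wrist',np.array(u)/1.5625,.089,c) for u in [(47,55),(133,72),(87,257),(11,222)]];print(np.array(cs).round(3),np.mean(cs,0))
for u in [(412,188),(517,202),(362,277),(449,306)]: print(toplane('wrist',np.array(u)/1.5625,.044,c).round(4))
print(tool((.4675,-.1035,.12)))
```

```text
[ 0.46595391 -0.10450327  0.068     ] [ 0.45236979 -0.11336411  0.068     ] [ 0.48686158 -0.09205758  0.068     ] [ 0.46961569 -0.10271084  0.068     ]
yaw knob x 33.11617641961164
31.704768128351677 0.040541979710457365
[[ 0.566  0.071  0.089]
 [ 0.562 -0.038  0.089]
 [ 0.393 -0.029  0.089]
 [ 0.4    0.079  0.089]] [0.48020155 0.02062776 0.089     ]
[ 0.5277 -0.2954  0.044 ]
[ 0.5467 -0.3863  0.044 ]
[ 0.4397 -0.2782  0.044 ]
[ 0.4384 -0.3607  0.044 ]
[ 0.06312311 -0.18710157  0.18116689]
```

```bash
python3 -m crank '[{"x":0.02,"y":-0.055,"z":0,"turn":-0.12},{"x":0.04,"y":-0.11,"z":0,"turn":-0.245},{"x":0.06,"y":-0.165,"z":0.02,"turn":-0.245},{"x":0.063,"y":-0.187,"z":0.07,"turn":-0.245},{"x":0.063,"y":-0.187,"z":0.12,"turn":-0.245},{"x":0.063,"y":-0.187,"z":0.17,"turn":-0.245},{"x":0.063,"y":-0.187,"z":0.19,"turn":-0.245},{"x":0.063,"y":-0.187,"z":0.19,"turn":-0.245},{"x":0.063,"y":-0.187,"z":0.19,"turn":-0.245}]' 0.045 20
python3 - <<'E'
from h import *
o=env.get_obs();print(o['qpos'],tool((.468,-.1027,.062)))
E
```

```text
time_s: 2.45
tool_pos: [0.4688, -0.1035, 0.1126]
tool_rot: [179.9, -0.1, 32.1]
force: [0.3, 0.3, 0.6]
grip_width: 0.0453
grasp_force: 0.0
[ 38.71241304   5.61767041 -30.58666378 114.64466141   3.30669987
  60.4617266  -51.30399388] [-0.00032164 -0.0011352   0.05060565]
```

```bash
python3 -m crank '[{"x":0,"y":-0.001,"z":0.02,"turn":0},{"x":0,"y":-0.001,"z":0.04,"turn":0},{"x":0,"y":-0.001,"z":0.05,"turn":0},{"x":0,"y":-0.001,"z":0.05,"turn":0}]' 0.045 20 && python3 -m crank '[{"x":0,"y":0,"z":0,"turn":0},{"x":0,"y":0,"z":0,"turn":0},{"x":0,"y":0,"z":0,"turn":0},{"x":0,"y":0,"z":0,"turn":0},{"x":0,"y":0,"z":0,"turn":0}]' 0 20
```

```text
time_s: 2.95
tool_pos: [0.4678, -0.1017, 0.0619]
tool_rot: [180.0, -0.0, 32.2]
force: [0.9, -0.6, -0.5]
grip_width: 0.0447
grasp_force: 0.0
time_s: 3.58
tool_pos: [0.4681, -0.102, 0.0618]
tool_rot: [179.9, -0.0, 32.2]
force: [0.7, -2.0, 0.1]
grip_width: 0.0141
grasp_force: 19.6
```

```bash
python3 -m crank '[{"x":0,"y":0,"z":0,"turn":0.17},{"x":0,"y":0,"z":0,"turn":0.34},{"x":0,"y":0,"z":0,"turn":0.51},{"x":0,"y":0,"z":0,"turn":0.68},{"x":0,"y":0,"z":0,"turn":0.85},{"x":0,"y":0,"z":0,"turn":1.02},{"x":0,"y":0,"z":0,"turn":1.19},{"x":0,"y":0,"z":0,"turn":1.34},{"x":0,"y":0,"z":0,"turn":1.34},{"x":0,"y":0,"z":0,"turn":1.34}]' 0 25; python3 -m crank '[{"x":0,"y":0,"z":0,"turn":0},{"x":0,"y":0,"z":0,"turn":0},{"x":0,"y":0,"z":-0.06,"turn":0},{"x":0,"y":0,"z":-0.12,"turn":0},{"x":0,"y":0,"z":-0.18,"turn":0},{"x":0,"y":0,"z":-0.2,"turn":0},{"x":0,"y":0,"z":-0.2,"turn":0}]' 0.06 20
python3 - <<'E'
from h import *
o=env.get_obs();print(o['tool_pos'],o['tool_rot'],o['qpos'],o['wrist_torque'])
for n in ['wrist','top']:
    c=cal(n); im=imaging.read_camera(n)
    if n=='wrist': cv2.imwrite('pics/w2.png',cv2.resize(im[:,:,::-1],(800,600),interpolation=cv2.INTER_CUBIC))
    print(c)
print(tool((.65,.19,.25)))
E
```

```text
time_s: 4.82
tool_pos: [0.4685, -0.0986, 0.0618]
tool_rot: [-179.8, 0.1, -44.5]
force: [2.6, 4.7, 0.5]
grip_width: 0.0137
grasp_force: 25.0
time_s: 5.7
tool_pos: [0.4683, -0.102, 0.2631]
tool_rot: [-179.9, -0.2, -44.6]
force: [-0.4, 0.2, -1.1]
grip_width: 0.0598
grasp_force: 0.0
[ 0.46827413 -0.10203468  0.26307562] [-179.937215     -0.18781607  -44.63714502] [  32.85921179   -2.47550476  -22.92357027  104.00797797   -0.92872982
   78.08356548 -124.49353942] [ 0.00540856 -0.00767385  0.02912608]
(array([[297.31863964,   0.        , 252.27612758],
       [  0.        , 297.31863964, 193.0177367 ],
       [  0.        ,   0.        ,   1.        ]]), array([ 0.52262471, -0.15545848,  0.40566293]), array([[-0.70221063,  0.68386797,  0.19805262],
       [-0.71196756, -0.67388432, -0.19743888],
       [-0.00155757, -0.27965072,  0.96010054]]))
(array([[362.6598593 ,   0.        , 261.51935947],
       [  0.        , 362.6598593 , 192.11901465],
       [  0.        ,   0.        ,   1.        ]]), array([0.24828284, 0.00354753, 1.48950387]), array([[ 0.01980016,  0.98162672, -0.18978129],
       [-0.99975794,  0.01761808, -0.01317826],
       [-0.00959255,  0.18999628,  0.98173795]]))
[-0.07441227 -0.33627113  0.00992147]
```

View pics/w2.png

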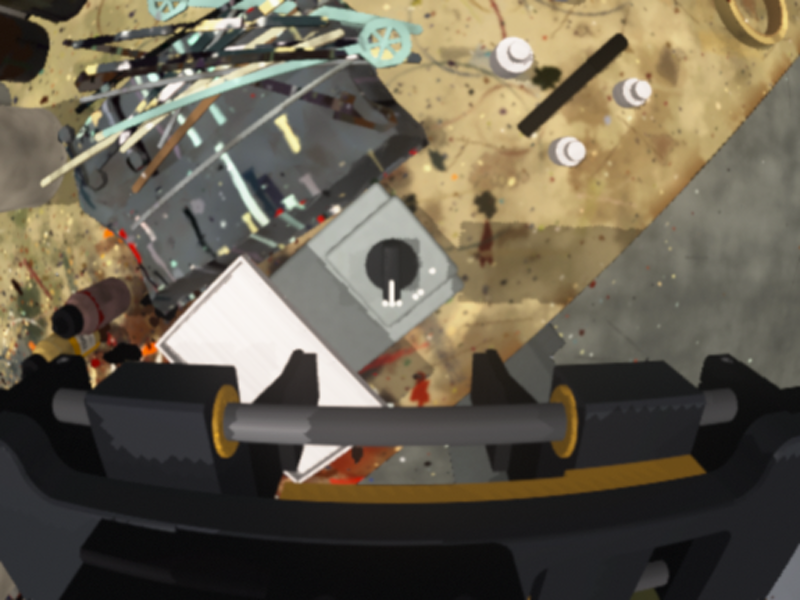

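The index now points at the three dots at (390,300). I'll go on to the bottles and look at them on the way.

```bash
python3 -m crank '[{"x":-0.03,"y":-0.05,"z":0,"turn":-0.17},{"x":-0.06,"y":-0.1,"z":0,"turn":-0.34},{"x":-0.09,"y":-0.15,"z":0,"turn":-0.51},{"x":-0.12,"y":-0.21,"z":0,"turn":-0.68},{"x":-0.15,"y":-0.26,"z":0,"turn":-0.71},{"x":-0.154,"y":-0.273,"z":0,"turn":-0.71},{"x":-0.154,"y":-0.273,"z":0,"turn":-0.71},{"x":-0.154,"y":-0.273,"z":0,"turn":-0.71}]' 0.06 20
python3 - <<'E'
from h import *
o=env.get_obs();print(o['tool_pos'],o['tool_rot'],o['qpos'])
c=cal('wrist'); im=imaging.read_camera('wrist')
for P in [(.6467,.2836,.108),(.6483,.1905,.108),(.6413,.1219,.108),(.4934,.2505,.089),(.4786,.021,.089)]:
    q=proj('wrist',P,c);print((q*1.5625).round(0))
    im=im.copy();cv2.circle(im,tuple(int(v) for v in q.round()),2,(0,255,0),-1)
cv2.imwrite('pics/w3.png',cv2.resize(im[:,:,::-1],(800,600),interpolation=cv2.INTER_CUBIC))
np.savez('c3.npz',K=c[0],p=c[1],A=c[2])
E
```

```text
time_s: 6.8
tool_pos: [0.5495, 0.1986, 0.2605]
tool_rot: [179.9, 0.1, -4.1]
force: [-0.4, 0.1, 0.2]
grip_width: 0.06
grasp_force: 0.0
[0.54949513 0.19859668 0.26045216] [ 1.79881489e+02  8.94356717e-02 -4.07508380e+00] [  11.32256352   13.52802403  -39.65345579   90.02183324    8.78033389
   79.74257187 -123.21241991]
[253. 151.]
[397. 134.]
[506. 140.]
[330. 359.]
[623. 353.]
```

View pics/w3.png

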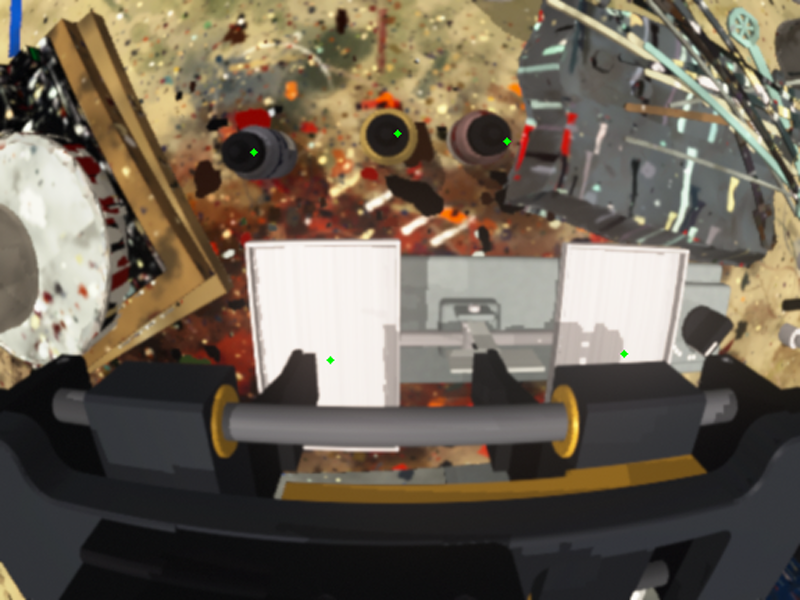

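Run:
```python
from h import *
from scipy.optimize import least_squares
f=lambda u:np.array(u)/4+[180-.375,145-.375]
z=np.load('c3.npz');cw=(z['K'],z['p'],z['A']);ct=cal('top');cs=cal('scene')
for nm,w,t,s in [('t1',(238,151),(66,55),(380,213)),('t2',(387,134),(160,55),(402,231)),('t3',(490,135),(229,63),(415,246))]:
    w=np.array(w)/1.5625-.2
    print(nm,[toplane('wrist',w,h,cw).round(4)[:2] for h in (.106,.114)])
    r=lambda P:np.r_[proj('wrist',P,cw)-w,proj('top',P,ct)-f(t)]
    q=least_squares(r,[.65,.2,.1]);print(q.x.round(4),q.cost, proj('scene',q.x,cs)*1.5625,s)
for u,tr in [((247,241),(.085,.055)),((400,241),(.085,-.055)),((563,243),(.085,-.175)),((688,250),(.085,-.285)),((400,450),(-.085,-.055))]: print(toplane('wrist',np.array(u)/1.5625-.2,.089,cw).round(3))
```

```text
t1 [array([0.6485, 0.2945]), array([0.6479, 0.2918])]
[0.6469 0.2878 0.1243] 2.59803897018623 [380.57930052 208.99038044] (380, 213)
t2 [array([0.6488, 0.197 ]), array([0.6482, 0.1969])]
[0.65   0.1968 0.0928] 0.8571067627231879 [400.75949567 234.29262565] (402, 231)
t3 [array([0.6451, 0.1317]), array([0.6446, 0.1334])]
[0.6469 0.126  0.0797] 0.2832217796320211 [415.25127047 252.25072915] (415, 246)
[0.586 0.301 0.089]
[0.577 0.194 0.089]
[0.569 0.077 0.089]
[ 0.56  -0.034  0.089]
[0.409 0.205 0.089]
```

```bash
python3 -m crank '[{"x":0.045,"y":-0.045,"z":0,"turn":0},{"x":0.08,"y":-0.09,"z":0,"turn":0},{"x":0.091,"y":-0.097,"z":0.04,"turn":0},{"x":0.091,"y":-0.097,"z":0.09,"turn":0},{"x":0.091,"y":-0.097,"z":0.13,"turn":0},{"x":0.091,"y":-0.097,"z":0.16,"turn":0},{"x":0.091,"y":-0.097,"z":0.18,"turn":0},{"x":0.091,"y":-0.097,"z":0.192,"turn":0},{"x":0.091,"y":-0.097,"z":0.192,"turn":0}]' 0.06 15 && python3 -m crank '[{"x":0,"y":0,"z":0,"turn":0},{"x":0,"y":0,"z":0,"turn":0},{"x":0,"y":0,"z":0,"turn":0},{"x":0,"y":0,"z":0,"turn":0}]' 0.02 15
```

```text
time_s: 7.98
tool_pos: [0.647, 0.2911, 0.0693]
tool_rot: [180.0, 0.0, -3.9]
force: [-0.2, -0.3, -0.8]
grip_width: 0.0596
grasp_force: 0.0
time_s: 8.48
tool_pos: [0.6475, 0.2925, 0.0706]
tool_rot: [-179.9, -0.1, -3.9]
force: [0.4, 0.9, 4.0]
grip_width: 0.0402
grasp_force: 15.0
```

```bash
python3 -m crank '[{"x":0,"y":0,"z":-0.04,"turn":0},{"x":0,"y":0,"z":-0.08,"turn":0},{"x":-0.03,"y":0.005,"z":-0.12,"turn":0},{"x":-0.08,"y":0.015,"z":-0.12,"turn":0},{"x":-0.13,"y":0.03,"z":-0.12,"turn":0},{"x":-0.17,"y":0.042,"z":-0.12,"turn":0},{"x":-0.195,"y":0.048,"z":-0.12,"turn":0},{"x":-0.204,"y":0.049,"z":-0.12,"turn":0},{"x":-0.204,"y":0.049,"z":-0.12,"turn":0},{"x":-0.204,"y":0.049,"z":-0.1,"turn":0},{"x":-0.204,"y":0.049,"z":-0.085,"turn":0},{"x":-0.204,"y":0.049,"z":-0.077,"turn":0}]' 0.02 15
python3 - <<'E'
from h import *
o=env.get_obs();print(o['tool_pos'],o['qpos'],o['force'])
for n in ('scene','top'):
    im=imaging.read_camera(n);cv2.imwrite(f'pics/{n}1raw.png',im[:,:,::-1])
a=cv2.imread('pics/scene1raw.png')[110:240,170:300];b=cv2.imread('pics/top1raw.png')[140:240,170:310]
cv2.imwrite('pics/p4.png',np.hstack([cv2.resize(a,(390,390),interpolation=3),cv2.resize(b,(400,390),interpolation=3)]))
E
```

```text
time_s: 9.98
tool_pos: [0.4403, 0.2566, 0.1455]
tool_rot: [180.0, 0.1, -3.9]
force: [0.2, -0.6, 0.4]
grip_width: 0.0398
grasp_force: 14.9
[0.44033498 0.25656153 0.145531  ] [   8.76608732    9.19862837  -44.96914904  108.39093512    7.09123582
   65.30965529 -132.73538283] [ 0.24240946 -0.61173139  0.44402418]
```

View pics/p4.png

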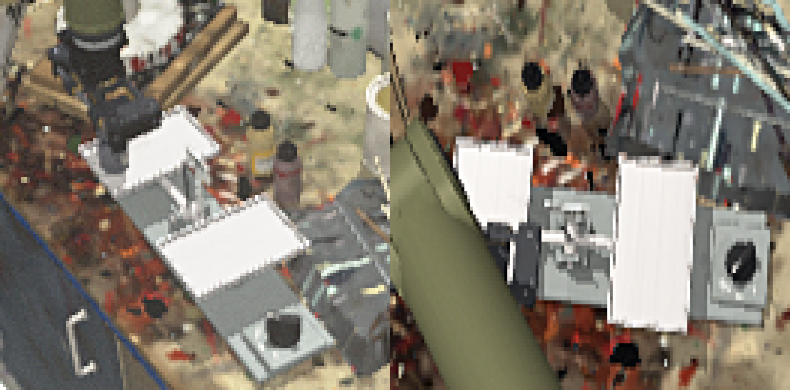

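The bottle stands inside the front end of the left pan. I'll release it and fetch the next one.

```bash
python3 -m crank '[{"x":0,"y":0,"z":0,"turn":0},{"x":0,"y":0,"z":0,"turn":0},{"x":0,"y":0,"z":0,"turn":0},{"x":0,"y":0,"z":-0.04,"turn":0},{"x":0,"y":0,"z":-0.09,"turn":0},{"x":0.03,"y":0.01,"z":-0.12,"turn":-0.17},{"x":0.08,"y":0.02,"z":-0.12,"turn":-0.34},{"x":0.13,"y":0.035,"z":-0.12,"turn":-0.51},{"x":0.18,"y":0.045,"z":-0.1,"turn":-0.68},{"x":0.2115,"y":0.048,"z":-0.06,"turn":-0.7},{"x":0.2115,"y":0.048,"z":-0.02,"turn":-0.7},{"x":0.2115,"y":0.048,"z":-0.02,"turn":-0.7}]' 0.06 15
python3 - <<'E'
from h import *
o=env.get_obs();print(tool((.648,.194,.069),o))
c=cal('wrist');im=imaging.read_camera('wrist');cv2.imwrite('pics/w5.png',cv2.resize(im[:,:,::-1],(800,600),interpolation=3))
im=imaging.read_camera('top');cv2.imwrite('pics/top2raw.png',im[:,:,::-1])
im=imaging.read_camera('scene');cv2.imwrite('pics/scene2raw.png',im[:,:,::-1])
E
```

```text
time_s: 11.58
tool_pos: [0.646, 0.1932, 0.1628]
tool_rot: [-179.8, 0.4, 36.2]
force: [-0.0, 0.1, -0.4]
grip_width: 0.0598
grasp_force: 0.0
[0.00276451 0.00080063 0.09376735]
```

```bash
python3 -m crank '[{"x":0.002,"y":0.001,"z":0.04,"turn":0},{"x":0.002,"y":0.001,"z":0.07,"turn":0},{"x":0.002,"y":0.001,"z":0.085,"turn":0},{"x":0.002,"y":0.001,"z":0.093,"turn":0},{"x":0.002,"y":0.001,"z":0.093,"turn":0}]' 0.06 15 && python3 -m crank '[{"x":0,"y":0,"z":0,"turn":0},{"x":0,"y":0,"z":0,"turn":0},{"x":0,"y":0,"z":0,"turn":0},{"x":0,"y":0,"z":0,"turn":0}]' 0.02 15
python3 - <<'E'
from h import *
o=env.get_obs();print(tool((.495,.253,.2),o),o['tool_pos'])
E
```

```text
time_s: 12.35
tool_pos: [0.6505, 0.1951, 0.0745]
tool_rot: [180.0, -0.1, 36.2]
force: [0.7, 1.2, 0.1]
grip_width: 0.0603
grasp_force: 0.0
time_s: 12.85
tool_pos: [0.6503, 0.195, 0.0741]
tool_rot: [180.0, -0.0, 36.2]
force: [0.0, 0.4, 2.0]
grip_width: 0.04
grasp_force: 15.0
[-0.09098963 -0.13851583 -0.12603574] [0.65034385 0.19499776 0.07408423]
```

```bash
python3 -m crank '[{"x":0,"y":0,"z":-0.04,"turn":0},{"x":0,"y":0,"z":-0.08,"turn":0},{"x":-0.01,"y":-0.015,"z":-0.12,"turn":0.1},{"x":-0.03,"y":-0.045,"z":-0.12,"turn":0.27},{"x":-0.055,"y":-0.085,"z":-0.12,"turn":0.44},{"x":-0.08,"y":-0.12,"z":-0.12,"turn":0.61},{"x":-0.09,"y":-0.137,"z":-0.12,"turn":0.7},{"x":-0.091,"y":-0.1385,"z":-0.12,"turn":0.7},{"x":-0.091,"y":-0.1385,"z":-0.12,"turn":0.7},{"x":-0.091,"y":-0.1385,"z":-0.1,"turn":0.7},{"x":-0.091,"y":-0.1385,"z":-0.08,"turn":0.7},{"x":-0.091,"y":-0.1385,"z":-0.071,"turn":0.7}]' 0.02 15
python3 - <<'E'
from h import *
o=env.get_obs()
im=imaging.read_camera('scene');cv2.imwrite('pics/scene3raw.png',im[:,:,::-1])
im=imaging.read_camera('wrist');cv2.imwrite('pics/w6.png',cv2.resize(im[:,:,::-1],(390,293),interpolation=3))
g=lambda k:cv2.resize(cv2.imread(f'pics/scene{k}raw.png')[115:225,190:300],(390,390),interpolation=3)
cv2.imwrite('pics/p6.png',np.hstack([g(2),g(3)]))
print(o['tool_pos'])
E
```

```text
time_s: 14.35
tool_pos: [0.4938, 0.2518, 0.1418]
tool_rot: [179.9, 0.2, -3.9]
force: [-1.3, -0.7, 1.3]
grip_width: 0.0401
grasp_force: 15.0
[0.49379944 0.2518365  0.14179458]
```

View pics/p6.png

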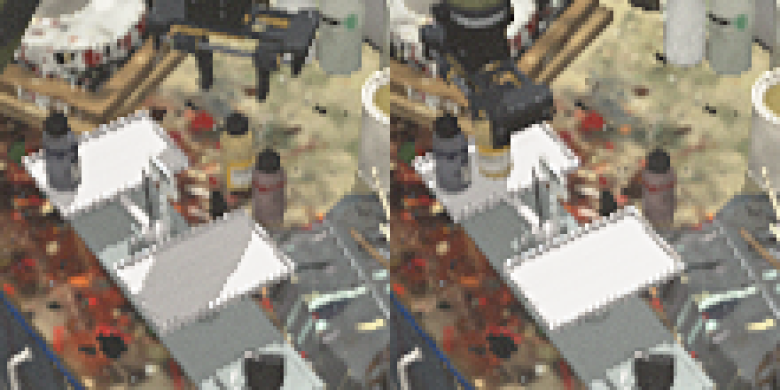

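```bash
python3 -m crank '[{"x":0,"y":0,"z":0,"turn":0},{"x":0,"y":0,"z":0,"turn":0},{"x":0,"y":0,"z":0,"turn":0},{"x":0,"y":0,"z":-0.05,"turn":0},{"x":0,"y":0,"z":-0.1,"turn":0},{"x":0.03,"y":0.025,"z":-0.12,"turn":-0.17},{"x":0.07,"y":0.05,"z":-0.12,"turn":-0.34},{"x":0.11,"y":0.08,"z":-0.12,"turn":-0.51},{"x":0.15,"y":0.105,"z":-0.12,"turn":-0.68},{"x":0.158,"y":0.113,"z":-0.1,"turn":-0.86},{"x":0.158,"y":0.113,"z":-0.06,"turn":-1.04},{"x":0.158,"y":0.113,"z":-0.03,"turn":-1.22}]' 0.06 15
python3 -m crank '[{"x":0,"y":0,"z":0,"turn":-0.18},{"x":0,"y":0,"z":0,"turn":-0.28},{"x":0,"y":0,"z":0,"turn":-0.28},{"x":0,"y":0,"z":0,"turn":-0.28}]' 0.06 15
python3 - <<'E'
from h import *
o=env.get_obs();print(tool((.644,.128,.071),o),o['qpos'])
c=cal('wrist');im=imaging.read_camera('wrist');cv2.imwrite('pics/w7.png',cv2.resize(im[:,:,::-1],(800,600),interpolation=3))
im=imaging.read_camera('scene');cv2.imwrite('pics/scene4raw.png',im[:,:,::-1])
E
```

```text
time_s: 15.95
tool_pos: [0.6447, 0.1288, 0.1732]
tool_rot: [-180.0, 0.0, 66.3]
force: [0.3, 0.4, 0.3]
grip_width: 0.0599
grasp_force: 0.0
time_s: 16.45
tool_pos: [0.6449, 0.1292, 0.1748]
tool_rot: [180.0, 0.0, 81.9]
force: [0.4, 0.6, 0.1]
grip_width: 0.0599
grasp_force: 0.0
[-0.00128986 -0.0007953   0.10382192] [ 21.13601277  28.66362173 -47.31140665  85.58621524  21.41786667
  75.10169595 -36.25682566]
```

```bash
python3 -m crank '[{"x":-0.001,"y":0,"z":0.04,"turn":0},{"x":-0.001,"y":0,"z":0.07,"turn":0},{"x":-0.001,"y":0,"z":0.095,"turn":0},{"x":-0.001,"y":0,"z":0.104,"turn":0},{"x":-0.001,"y":0,"z":0.104,"turn":0}]' 0.06 15 && python3 -m crank '[{"x":0,"y":0,"z":0,"turn":0},{"x":0,"y":0,"z":0,"turn":0},{"x":0,"y":0,"z":0,"turn":0},{"x":0,"y":0,"z":0,"turn":0}]' 0.02 15
python3 - <<'E'
from h import *
o=env.get_obs();print(tool((.548,.2485,.2),o),o['tool_pos'])
E
```

```text
time_s: 17.18
tool_pos: [0.6445, 0.1283, 0.0705]
tool_rot: [-180.0, 0.0, 82.0]
force: [0.3, 0.0, 0.6]
grip_width: 0.0601
grasp_force: 0.0
time_s: 17.68
tool_pos: [0.6453, 0.1284, 0.0714]
tool_rot: [179.9, -0.0, 82.0]
force: [-0.7, -0.3, 3.3]
grip_width: 0.0397
grasp_force: 15.0
[ 0.10551285 -0.11278858 -0.12877904] [0.64527249 0.12837135 0.07137094]
```

```bash
python3 -m crank '[{"x":0,"y":0,"z":-0.05,"turn":0},{"x":0,"y":0,"z":-0.1,"turn":0.17},{"x":0.01,"y":-0.01,"z":-0.13,"turn":0.34},{"x":0.03,"y":-0.03,"z":-0.14,"turn":0.51},{"x":0.05,"y":-0.05,"z":-0.14,"turn":0.68},{"x":0.07,"y":-0.07,"z":-0.14,"turn":0.86},{"x":0.085,"y":-0.085,"z":-0.14,"turn":1.04},{"x":0.095,"y":-0.1,"z":-0.14,"turn":1.22},{"x":0.105,"y":-0.113,"z":-0.14,"turn":1.4},{"x":0.1055,"y":-0.113,"z":-0.14,"turn":1.5},{"x":0.1055,"y":-0.113,"z":-0.14,"turn":1.5}]' 0.02 15
python3 - <<'E'
from h import *
o=env.get_obs();print(o['tool_pos'],tool((.549,.2485,.139),o))
im=imaging.read_camera('scene');cv2.imwrite('pics/scene5raw.png',im[:,:,::-1])
g=lambda k:cv2.resize(cv2.imread(f'pics/scene{k}raw.png')[115:225,190:300],(390,390),interpolation=3)
cv2.imwrite('pics/p7.png',np.hstack([g(4),g(5)]))
E
```

```text
time_s: 19.05
tool_pos: [0.5469, 0.2485, 0.2103]
tool_rot: [180.0, 0.0, -3.8]
force: [0.6, -0.0, -1.2]
grip_width: 0.0399
grasp_force: 15.0
[0.54685737 0.24854404 0.21026333] [ 0.00217155 -0.00014221  0.07126233]
```

View pics/p7.png

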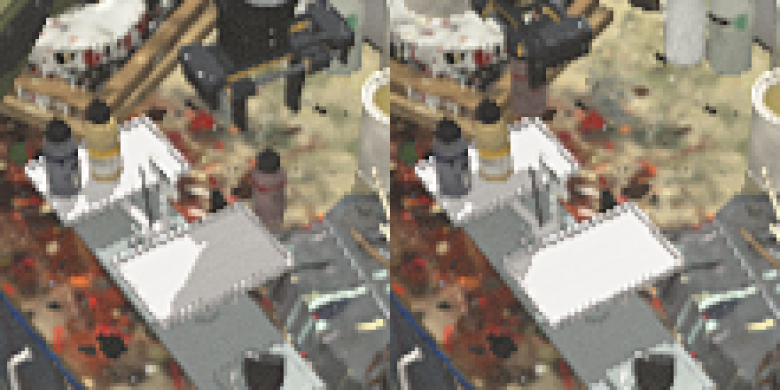

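Both bottles stand upright in the pan. I'll lower the third, release it, and back off towards the weights.

```bash
python3 -m crank '[{"x":0.002,"y":0,"z":0.03,"turn":0},{"x":0.002,"y":0,"z":0.055,"turn":0},{"x":0.002,"y":0,"z":0.068,"turn":0},{"x":0.002,"y":0,"z":0.071,"turn":0},{"x":0.002,"y":0,"z":0.071,"turn":0}]' 0.02 15; python3 -m crank '[{"x":0,"y":0,"z":0,"turn":0},{"x":0,"y":0,"z":0,"turn":0},{"x":0,"y":0,"z":0,"turn":0},{"x":0,"y":0,"z":-0.04,"turn":0},{"x":0,"y":0,"z":-0.08,"turn":0},{"x":0,"y":0,"z":-0.13,"turn":0},{"x":0,"y":0.06,"z":-0.14,"turn":0},{"x":0,"y":0.12,"z":-0.14,"turn":0},{"x":0,"y":0.18,"z":-0.14,"turn":0},{"x":0,"y":0.24,"z":-0.14,"turn":0},{"x":0,"y":0.3,"z":-0.14,"turn":0},{"x":0,"y":0.36,"z":-0.14,"turn":0}]' 0.06 15
python3 - <<'E'
from h import *
o=env.get_obs();print(o['qpos'])
for n in ('scene','top'):
    im=imaging.read_camera(n);cv2.imwrite(f'pics/{n}6raw.png',im[:,:,::-1])
a=cv2.imread('pics/scene6raw.png')[115:225,190:300];b=cv2.imread('pics/top6raw.png')[140:240,180:380]
cv2.imwrite('pics/p8.png',np.hstack([cv2.resize(a,(300,300),interpolation=3),cv2.resize(b,(500,300),interpolation=3)]))
E
```

```text
time_s: 19.73
tool_pos: [0.5497, 0.2485, 0.1402]
tool_rot: [-180.0, -0.0, -3.9]
force: [-0.1, -0.7, -0.4]
grip_width: 0.0399
grasp_force: 15.0
time_s: 21.22
tool_pos: [0.5244, -0.1127, 0.2801]
tool_rot: [180.0, -0.1, -3.9]
force: [0.2, -0.2, 1.7]
grip_width: 0.0599
grasp_force: 0.0
[ 31.95743445   4.70136706 -23.97036539  95.31113266   1.96565022
  80.32660194 -86.16617477]
```

View pics/p8.png

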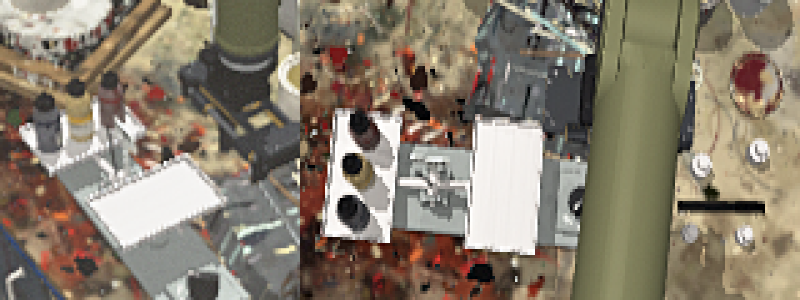

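All three stand in the left pan, and the weights are where they were. I'll take the near 200 g weight first.

```bash
python3 -m crank '[{"x":0.004,"y":0.06,"z":0.02,"turn":0},{"x":0.008,"y":0.12,"z":0.04,"turn":0},{"x":0.013,"y":0.175,"z":0.06,"turn":0},{"x":0.013,"y":0.182,"z":0.11,"turn":0},{"x":0.013,"y":0.182,"z":0.15,"turn":0},{"x":0.013,"y":0.182,"z":0.18,"turn":0},{"x":0.013,"y":0.182,"z":0.18,"turn":0}]' 0.06 15
python3 - <<'E'
from h import *
o=env.get_obs();print(tool((.525,-.295,.03),o))
c=cal('wrist');im=imaging.read_camera('wrist');cv2.imwrite('pics/w9.png',cv2.resize(im[:,:,::-1],(800,600),interpolation=3))
for P in [(.525,-.295,.048),(.5445,-.3885,.048),(.4325,-.277,.04)]: print(proj('wrist',P,c)*1.5625)
E
```

```text
time_s: 22.2
tool_pos: [0.5237, -0.2921, 0.0971]
tool_rot: [-179.9, 0.3, -3.9]
force: [0.6, 0.2, 0.5]
grip_width: 0.0601
grasp_force: 0.0
[0.00184053 0.00294993 0.06706172]
[402.71226113 342.76354006]
[604.13068095 287.61294081]
[379.6814239  494.31377721]
```

View pics/w9.png

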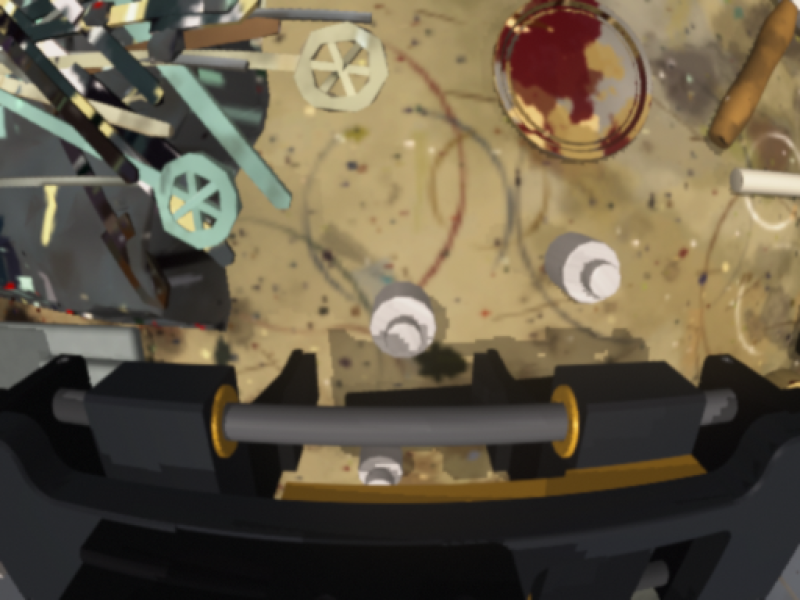

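Knob tops: w1 (403,333), w2 (600,280), w3 (380,477). They lie about 5 mm further out than I assumed.

```bash
python3 -m crank '[{"x":0.006,"y":0.003,"z":0.03,"turn":0},{"x":0.006,"y":0.003,"z":0.055,"turn":0},{"x":0.006,"y":0.003,"z":0.067,"turn":0},{"x":0.006,"y":0.003,"z":0.067,"turn":0}]' 0.06 15 && python3 -m crank '[{"x":0,"y":0,"z":0,"turn":0},{"x":0,"y":0,"z":0,"turn":0},{"x":0,"y":0,"z":0,"turn":0},{"x":0,"y":0,"z":0,"turn":0},{"x":0,"y":0,"z":-0.05,"turn":0},{"x":0,"y":0,"z":-0.1,"turn":0},{"x":0,"y":0,"z":-0.14,"turn":0},{"x":0,"y":0,"z":-0.14,"turn":0}]' 0.01 20
python3 - <<'E'
from h import *
o=env.get_obs();print(tool((.545,.018,.17),o))
E
```

```text
time_s: 22.75
tool_pos: [0.5315, -0.2968, 0.0332]
tool_rot: [180.0, -0.0, -3.9]
force: [0.5, -0.6, 0.5]
grip_width: 0.0598
grasp_force: 0.0
time_s: 23.75
tool_pos: [0.5331, -0.2977, 0.1763]
tool_rot: [179.8, -0.4, -3.9]
force: [0.5, -0.3, -2.7]
grip_width: 0.0318
grasp_force: 20.0
[-0.00970119 -0.31577265  0.00524868]
```

```bash
python3 -m crank '[{"x":-0.002,"y":-0.06,"z":0,"turn":0},{"x":-0.004,"y":-0.12,"z":0,"turn":0},{"x":-0.006,"y":-0.18,"z":0,"turn":0},{"x":-0.008,"y":-0.24,"z":0,"turn":0},{"x":-0.0095,"y":-0.3,"z":0,"turn":0},{"x":-0.0095,"y":-0.316,"z":0,"turn":0},{"x":-0.0095,"y":-0.316,"z":0.01,"turn":0},{"x":-0.0095,"y":-0.316,"z":0.03,"turn":0},{"x":-0.0095,"y":-0.316,"z":0.042,"turn":0},{"x":-0.0095,"y":-0.316,"z":0.046,"turn":0},{"x":-0.0095,"y":-0.316,"z":0.046,"turn":0}]' 0.01 20;
python3 -m crank '[{"x":0,"y":0,"z":0,"turn":0},{"x":0,"y":0,"z":0,"turn":0},{"x":0,"y":0,"z":0,"turn":0},{"x":0,"y":0,"z":-0.05,"turn":0},{"x":0,"y":0.03,"z":-0.1,"turn":0},{"x":0,"y":0.09,"z":-0.1,"turn":0},{"x":0,"y":0.15,"z":-0.1,"turn":0},{"x":0,"y":0.21,"z":-0.1,"turn":0},{"x":0,"y":0.27,"z":-0.1,"turn":0},{"x":0,"y":0.33,"z":-0.1,"turn":0},{"x":0,"y":0.38,"z":-0.1,"turn":0},{"x":0,"y":0.38,"z":-0.1,"turn":0}]' 0.06 15
python3 - <<'E'
from h import *
o=env.get_obs();print(tool((.549,-.387,.032),o))
for n in ('scene','top'):
    im=imaging.read_camera(n);cv2.imwrite(f'pics/{n}7raw.png',im[:,:,::-1])
a=cv2.imread('pics/scene7raw.png')[115:205,190:270];b=cv2.imread('pics/top7raw.png')[140:240,180:380]
cv2.imwrite('pics/p10.png',np.hstack([cv2.resize(a,(400,450),interpolation=3),cv2.resize(b,(400,450),interpolation=3)]))
E
```

```text
time_s: 25.12
tool_pos: [0.5429, 0.0181, 0.1262]
tool_rot: [180.0, 0.1, -4.0]
force: [-0.7, -0.6, 0.7]
grip_width: 0.0317
grasp_force: 20.0
time_s: 26.62
tool_pos: [0.5149, -0.3657, 0.2259]
tool_rot: [179.9, 0.1, -4.4]
force: [0.5, -0.1, 0.3]
grip_width: 0.06
grasp_force: 0.0
[0.03590282 0.01820868 0.19390438]
```

View pics/p10.png

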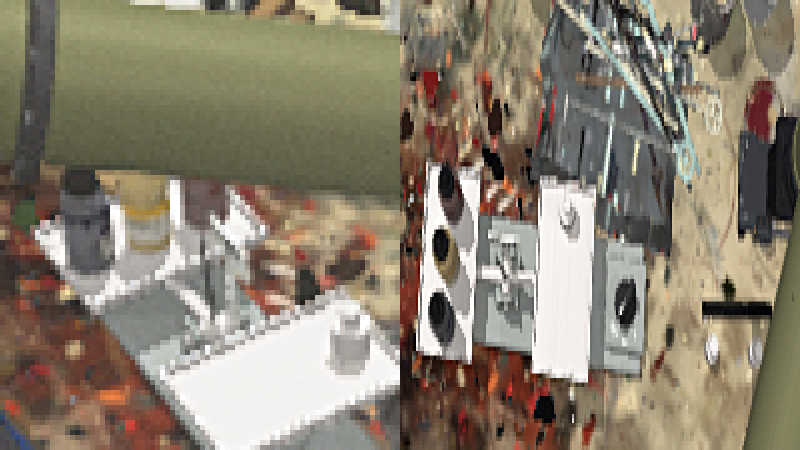

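Run:
```python
from h import *
c=cal('scene')
ex=np.array([.998,-.065,0]);ey=np.array([.065,.998,0]);O=np.array([.4875,.138,.0])
def P(bx,by,z): return O+bx*ex+by*ey+[0,0,z]
pts={'Rfl':(-.085,-.06,-1),'Rfr':(-.085,-.17,-1),'Rbr':(.085,-.17,-1),'Lfl':(-.085,.17,1)}
I={k:cv2.cvtColor(cv2.imread(f'pics/{k}raw.png'),6).astype(np.float32) for k in ('scene0','scene2','scene4','scene6','scene7')}
for n,(bx,by,s) in pts.items():
    q=proj('scene',P(bx,by,.089),c); d=proj('scene',P(bx,by,.089-s*.0046),c)-q
    x,y=q.round().astype(int); T=cv2.resize(I['scene0'][y-6:y+7,x-7:x+8],None,fx=8,fy=8,interpolation=2)
    out=[]
    for k in list(I)[1:]:
        S=cv2.resize(I[k][y-14:y+15,x-12:x+13],None,fx=8,fy=8,interpolation=2)
        r=cv2.matchTemplate(S,T,cv2.TM_CCOEFF_NORMED);_,m,_,l=cv2.minMaxLoc(r)
        out.append((k[5:],(l[0]/8-5,l[1]/8-8),round(m,2)))
    print(n,q.round(1),'per100g',d.round(2),out)
```

```text
Rfl [221.8 191.5] per100g [-0.09 -0.8 ] [('2', (-2.375, 2.25), 0.6), ('4', (-3.125, 1.125), 0.54), ('6', (-2.875, 0.25), 0.53), ('7', (-2.75, 1.5), 0.59)]
Rfr [236.  209.3] per100g [-0.06 -0.79] [('2', (5.0, 1.125), 0.3), ('4', (5.0, 1.75), 0.29), ('6', (5.0, 1.875), 0.28), ('7', (5.0, 1.75), 0.22)]
Rbr [273.3 191.4] per100g [ 0.02 -0.8 ] [('2', (0.0, -1.625), 0.88), ('4', (-0.375, -3.375), 0.72), ('6', (0.0, -4.125), 0.87), ('7', (-0.125, -2.625), 0.86)]
Lfl [195.4 158.3] per100g [0.13 0.8 ] [('2', (0.0, 1.5), 0.9), ('4', (0.375, 3.75), 0.87), ('6', (0.5, 4.125), 0.87), ('7', (0.25, 2.75), 0.86)]
```

The pan-corner shifts show bottles of 200, 200 and 100 g, with about 300 g still missing: one 200 and one 100.

```bash
python3 -m crank '[{"x":0.036,"y":0.018,"z":0.04,"turn":0},{"x":0.036,"y":0.018,"z":0.09,"turn":0},{"x":0.036,"y":0.018,"z":0.13,"turn":0},{"x":0.036,"y":0.018,"z":0.165,"turn":0},{"x":0.036,"y":0.018,"z":0.185,"turn":0},{"x":0.036,"y":0.018,"z":0.194,"turn":0},{"x":0.036,"y":0.018,"z":0.194,"turn":0}]' 0.06 15 && python3 -m crank '[{"x":0,"y":0,"z":0,"turn":0},{"x":0,"y":0,"z":0,"turn":0},{"x":0,"y":0,"z":0,"turn":0},{"x":0,"y":0,"z":0,"turn":0},{"x":0,"y":0,"z":-0.05,"turn":0},{"x":0,"y":0,"z":-0.1,"turn":0},{"x":0,"y":0,"z":-0.14,"turn":0},{"x":0,"y":0,"z":-0.14,"turn":0}]' 0.01 20
python3 - <<'E'
from h import *
o=env.get_obs();print(tool((.503,.021,.17),o))
E
```

```text
time_s: 27.6
tool_pos: [0.5525, -0.3801, 0.0331]
tool_rot: [180.0, -0.0, -3.9]
force: [-0.4, 0.0, 0.6]
grip_width: 0.0601
grasp_force: 0.0
time_s: 28.6
tool_pos: [0.554, -0.3801, 0.176]
tool_rot: [179.9, -0.3, -3.9]
force: [0.1, -0.2, -2.5]
grip_width: 0.0312
grasp_force: 20.0
[-0.07787698 -0.39677715  0.00487166]
```

```bash
python3 -m crank '[{"x":-0.012,"y":-0.06,"z":0,"turn":0},{"x":-0.024,"y":-0.12,"z":0,"turn":0},{"x":-0.036,"y":-0.18,"z":0,"turn":0},{"x":-0.048,"y":-0.24,"z":0,"turn":0},{"x":-0.06,"y":-0.3,"z":0,"turn":0},{"x":-0.072,"y":-0.36,"z":0,"turn":0},{"x":-0.078,"y":-0.397,"z":0,"turn":0},{"x":-0.078,"y":-0.397,"z":0,"turn":0},{"x":-0.078,"y":-0.397,"z":0.02,"turn":0},{"x":-0.078,"y":-0.397,"z":0.04,"turn":0},{"x":-0.078,"y":-0.397,"z":0.055,"turn":0},{"x":-0.078,"y":-0.397,"z":0.056,"turn":0}]' 0.01 20;
python3 -m crank '[{"x":0,"y":0,"z":0,"turn":0},{"x":0,"y":0,"z":0,"turn":0},{"x":0,"y":0,"z":0,"turn":0},{"x":0,"y":0,"z":-0.05,"turn":0},{"x":0,"y":0.03,"z":-0.1,"turn":0},{"x":-0.01,"y":0.09,"z":-0.1,"turn":0},{"x":-0.02,"y":0.15,"z":-0.1,"turn":0},{"x":-0.03,"y":0.21,"z":-0.1,"turn":0},{"x":-0.03,"y":0.24,"z":-0.1,"turn":0},{"x":-0.03,"y":0.24,"z":-0.1,"turn":0}]' 0.055 15
python3 - <<'E'
from h import *
o=env.get_obs();print(tool((.438,-.277,.1),o),o['tool_pos'])
c=cal('wrist');im=imaging.read_camera('wrist').copy()
for P in [(.438,-.277,.04)]:
    q=proj('wrist',P,c);print(q*1.5625)
cv2.imwrite('pics/w11.png',cv2.resize(im[:,:,::-1],(800,600),interpolation=3))
im=imaging.read_camera('top');cv2.imwrite('pics/top8raw.png',im[:,:,::-1])
b=cv2.imread('pics/top8raw.png')[150:240,190:380]
cv2.imwrite('pics/p11.png',np.vstack([cv2.resize(b,(600,285),interpolation=3),cv2.resize(cv2.imread('pics/w11.png')[150:550],(600,300))]))
E
```

```text
time_s: 30.1
tool_pos: [0.4995, 0.0204, 0.1146]
tool_rot: [180.0, 0.3, -4.0]
force: [0.2, 0.0, -1.0]
grip_width: 0.0312
grasp_force: 20.0
time_s: 31.35
tool_pos: [0.4542, -0.2193, 0.2168]
tool_rot: [180.0, -0.0, -4.2]
force: [0.5, 0.9, -0.2]
grip_width: 0.0549
grasp_force: 0.0
[-0.01193757  0.05862159  0.11685081] [ 0.45416557 -0.21931216  0.21680709]
[476.80714601 295.13292291]
```

View pics/p11.png

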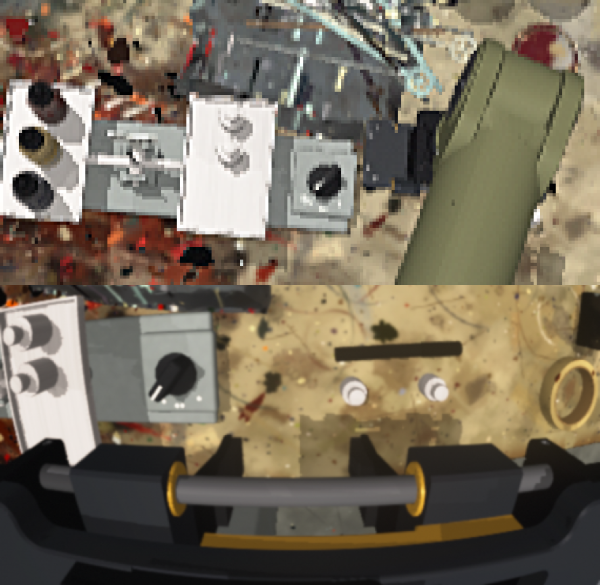

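Both 200 g weights are in the right pan. The 100 g weight's knob is at about (472,299) in the wrist picture, so I'll take it.

```bash
python3 -m crank '[{"x":-0.0145,"y":0.056,"z":0.03,"turn":0},{"x":-0.0145,"y":0.056,"z":0.08,"turn":0},{"x":-0.0145,"y":0.056,"z":0.125,"turn":0},{"x":-0.0145,"y":0.056,"z":0.16,"turn":0},{"x":-0.0145,"y":0.056,"z":0.18,"turn":0},{"x":-0.0145,"y":0.056,"z":0.188,"turn":0},{"x":-0.0145,"y":0.056,"z":0.188,"turn":0}]' 0.055 15 && python3 -m crank '[{"x":0,"y":0,"z":0,"turn":0},{"x":0,"y":0,"z":0,"turn":0},{"x":0,"y":0,"z":0,"turn":0},{"x":0,"y":0,"z":0,"turn":0},{"x":0,"y":0,"z":-0.05,"turn":0},{"x":0,"y":0,"z":-0.1,"turn":0},{"x":0,"y":0,"z":-0.14,"turn":0},{"x":0,"y":0,"z":-0.14,"turn":0}]' 0.01 20
python3 - <<'E'
from h import *
o=env.get_obs();print(tool((.460,.024,.17),o))
E
```

```text
time_s: 32.33
tool_pos: [0.4372, -0.2703, 0.0287]
tool_rot: [-180.0, -0.0, -3.8]
force: [-0.0, -0.0, -0.6]
grip_width: 0.0551
grasp_force: 0.0
time_s: 33.33
tool_pos: [0.4386, -0.2721, 0.172]
tool_rot: [179.8, -0.3, -3.9]
force: [0.2, 0.3, -1.2]
grip_width: 0.0251
grasp_force: 20.0
[ 0.00118383 -0.29684392  0.00107701]
```

```bash
python3 -m crank '[{"x":0,"y":-0.06,"z":0,"turn":0},{"x":0,"y":-0.12,"z":0,"turn":0},{"x":0,"y":-0.18,"z":0,"turn":0},{"x":0,"y":-0.24,"z":0,"turn":0},{"x":0.001,"y":-0.29,"z":0,"turn":0},{"x":0.001,"y":-0.297,"z":0,"turn":0},{"x":0.001,"y":-0.297,"z":0.01,"turn":0},{"x":0.001,"y":-0.297,"z":0.03,"turn":0},{"x":0.001,"y":-0.297,"z":0.05,"turn":0},{"x":0.001,"y":-0.297,"z":0.06,"turn":0},{"x":0.001,"y":-0.297,"z":0.061,"turn":0}]' 0.01 20;
python3 -m crank '[{"x":0,"y":0,"z":0,"turn":0},{"x":0,"y":0,"z":0,"turn":0},{"x":0,"y":0,"z":0,"turn":0},{"x":0,"y":0,"z":-0.05,"turn":0},{"x":0,"y":0.03,"z":-0.1,"turn":0},{"x":0,"y":0.08,"z":-0.15,"turn":0.17},{"x":0,"y":0.12,"z":-0.15,"turn":0.34},{"x":0,"y":0.12,"z":-0.15,"turn":0.51},{"x":0,"y":0.12,"z":-0.15,"turn":0.68},{"x":0,"y":0.12,"z":-0.15,"turn":0.68},{"x":0,"y":0.12,"z":-0.15,"turn":0.68},{"x":0,"y":0.12,"z":-0.15,"turn":0.68}]' 0.055 15
python3 -m crank '[{"x":0,"y":0,"z":0,"turn":0},{"x":0,"y":0,"z":0,"turn":0},{"x":0,"y":0,"z":0,"turn":0},{"x":0,"y":0,"z":0,"turn":0},{"x":0,"y":0,"z":0,"turn":0},{"x":0,"y":0,"z":0,"turn":0}]'
python3 - <<'E'
from h import *
o=env.get_obs();print(tool((.4675,-.101,.1),o),o['tool_pos'],o['qpos'][6])
for n in ('scene','top','wrist'):
    im=imaging.read_camera(n);cv2.imwrite(f'pics/{n}9raw.png',im[:,:,::-1])
a=cv2.imread('pics/scene9raw.png')[125:215,190:300];b=cv2.imread('pics/wrist9raw.png')
cv2.imwrite('pics/p12.png',np.vstack([cv2.resize(a,(366,300),interpolation=3),cv2.resize(b[60:280],(366,220),interpolation=3)]))
c=cal('scene')
ex=np.array([.998,-.065,0]);ey=np.array([.065,.998,0]);O=np.array([.4875,.138,.0])
g=lambda k:cv2.cvtColor(cv2.imread(f'pics/{k}raw.png'),6).astype(np.float32)
for n,(bx,by) in {'Rbr':(.085,-.17),'Lfl':(-.085,.17)}.items():
    x,y=proj('scene',O+bx*ex+by*ey+[0,0,.089],c).round().astype(int)
    T=cv2.resize(g('scene0')[y-6:y+7,x-7:x+8],None,fx=8,fy=8,interpolation=2)
    S=cv2.resize(g('scene9')[y-14:y+15,x-12:x+13],None,fx=8,fy=8,interpolation=2)
    r=cv2.matchTemplate(S,T,cv2.TM_CCOEFF_NORMED);_,m,_,l=cv2.minMaxLoc(r);print(n,l[0]/8-5,l[1]/8-8,m)
E
```

```text
time_s: 34.7
tool_pos: [0.457, 0.0239, 0.1064]
tool_rot: [180.0, 0.1, -4.0]
force: [0.7, 0.6, -1.0]
grip_width: 0.0253
grasp_force: 20.0
time_s: 36.2
tool_pos: [0.4497, -0.0945, 0.2576]
tool_rot: [180.0, -0.0, -42.8]
force: [-0.3, 0.6, 0.4]
grip_width: 0.0553
grasp_force: 0.0
time_s: 36.95
tool_pos: [0.4497, -0.0947, 0.2575]
tool_rot: [180.0, -0.0, -42.9]
force: [0.3, 0.2, -0.7]
grip_width: 0.0554
grasp_force: 0.0
[ 0.01733    -0.00755791  0.1575119 ] [ 0.44966723 -0.0947326   0.25751242] -122.33195770768212
Rbr 0.75 0.125 0.9001137614250183
Lfl -0.125 0.0 0.9530038237571716
```

View pics/p12.png

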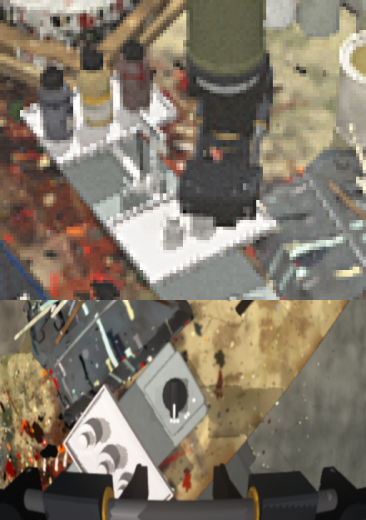

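The beam is level: both pan corners are back at their locked positions to about 0.1 px. Next I'll lock it.

```bash
python3 -m crank '[{"x":0.017,"y":-0.0075,"z":0,"turn":0.03},{"x":0.017,"y":-0.0075,"z":0.05,"turn":0.03},{"x":0.017,"y":-0.0075,"z":0.1,"turn":0.03},{"x":0.017,"y":-0.0075,"z":0.14,"turn":0.03},{"x":0.017,"y":-0.0075,"z":0.17,"turn":0.03},{"x":0.017,"y":-0.0075,"z":0.188,"turn":0.03},{"x":0.017,"y":-0.0075,"z":0.195,"turn":0.03},{"x":0.017,"y":-0.0075,"z":0.195,"turn":0.03},{"x":0.017,"y":-0.0075,"z":0.195,"turn":0.03}]' 0.045 20 && python3 -m crank '[{"x":0,"y":0,"z":0,"turn":0},{"x":0,"y":0,"z":0,"turn":0},{"x":0,"y":0,"z":0,"turn":0},{"x":0,"y":0,"z":0,"turn":0},{"x":0,"y":0,"z":0,"turn":0}]' 0 25
```

```text
time_s: 38.22
tool_pos: [0.468, -0.101, 0.0635]
tool_rot: [-180.0, -0.1, -44.6]
force: [-0.3, -1.1, -0.7]
grip_width: 0.0447
grasp_force: 0.0
time_s: 38.85
tool_pos: [0.469, -0.0991, 0.0627]
tool_rot: [-179.8, -0.1, -44.5]
force: [5.1, 4.0, -2.7]
grip_width: 0.0138
grasp_force: 25.0
```

```bash
python3 -m crank '[{"x":0,"y":0,"z":0,"turn":-0.14},{"x":0,"y":0,"z":0,"turn":-0.28},{"x":0,"y":0,"z":0,"turn":-0.42},{"x":0,"y":0,"z":0,"turn":-0.56},{"x":0,"y":0,"z":0,"turn":-0.7},{"x":0,"y":0,"z":0,"turn":-0.84},{"x":0,"y":0,"z":0,"turn":-0.98},{"x":0,"y":0,"z":0,"turn":-1.12},{"x":0,"y":0,"z":0,"turn":-1.26},{"x":0,"y":0,"z":0,"turn":-1.4},{"x":0,"y":0,"z":0,"turn":-1.42},{"x":0,"y":0,"z":0,"turn":-1.42}]' 0 25; python3 -m crank '[{"x":0,"y":0,"z":0,"turn":0},{"x":0,"y":0,"z":0,"turn":0},{"x":0,"y":0,"z":0,"turn":0},{"x":0,"y":0,"z":0,"turn":0},{"x":0,"y":0,"z":-0.05,"turn":0},{"x":0,"y":0,"z":-0.1,"turn":0},{"x":0,"y":0,"z":-0.16,"turn":0},{"x":0,"y":0,"z":-0.2,"turn":0},{"x":0,"y":0,"z":-0.2,"turn":0},{"x":0,"y":0,"z":-0.2,"turn":0}]' 0.06 20
python3 - <<'E'
from h import *
for n in ('scene','wrist'):
    im=imaging.read_camera(n);cv2.imwrite(f'pics/{n}10raw.png',im[:,:,::-1])
a=cv2.imread('pics/scene10raw.png')[125:225,180:300];b=cv2.imread('pics/wrist10raw.png')[90:290,0:300]
cv2.imwrite('pics/p13.png',np.hstack([cv2.resize(a,(360,300),interpolation=3),cv2.resize(b,(440,300),interpolation=3)]))
E
```

```text
time_s: 40.35
tool_pos: [0.4689, -0.1016, 0.0627]
tool_rot: [179.8, -0.1, 36.7]
force: [4.7, -1.0, -4.8]
grip_width: 0.0137
grasp_force: 25.0
time_s: 41.6
tool_pos: [0.4668, -0.1007, 0.2618]
tool_rot: [-180.0, 0.1, 36.8]
force: [-0.1, 0.4, -0.5]
grip_width: 0.0601
grasp_force: 0.0
```

View pics/p13.png

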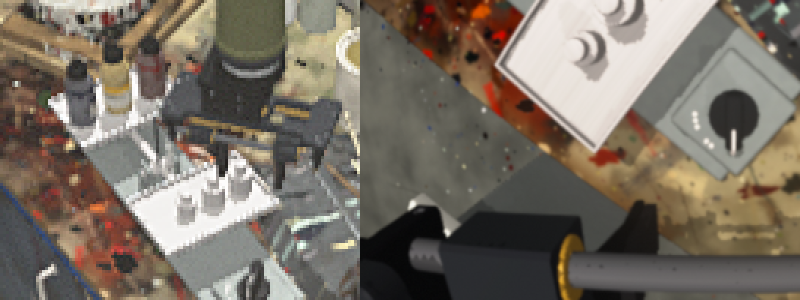

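The index at (733,140) now points at the single dot. The bottles are upright in the left pan and three weights are in the right. The hand is clear, so I'll hand in.

```bash
python3 -c "
from cell import env
print(env.sign_off())"
```

```text
the job is handed in; nothing more can be done
None
```

The job is handed in at 42 s: all three bottles stand upright in the left pan, 500 g of weights (200 + 200 + 100) sit in the right pan, the beam came to rest level, and the knob is back at one dot; no verdict was returned.

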